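# Take up a feed roller's end play with forked spacers

### The job

The printer's feed roller has an end gap of unknown width between its front plate and the flange. Find the forked spacer that takes it up: starting with the thinnest and going up one at a time, push each straight down over the shaft between plate and flange until it sits on the shaft; if it is loose, hang it back in its own slot of the rack and try the next. Leave the first one that is gripped by the sprung flange standing fully home in the gap, with the rest hanging in the rack; never force one that will not go, and leave the other things on the bench where they are.

Things in the scene. Friction and masses are not known exactly. Their poses are not given: they have to be found in the camera images.
- roller_frame: Printer feed-roller frame, fixed to the bench: steel base 152 x 100 x 6 mm, upright front and back plates (70 mm wide, top 71 mm), black rubber roller on a 10 mm shaft between them. Origin: underside of the base, under the shaft. +x along the shaft from front to back plate, +z up. Shaft centre line y = 0, z = 46 mm, top at z = 51 mm. Tie bars along x at y = +/-33, z = 20 mm.
- gap_mouth (a point): Point on the front plate's inner face (frame x = -54 mm) above the shaft's centre line, level with the shaft's top; axes as the frame's. Above frame z = 58 mm the plate flares away from the roller (0.45 rad) as a lead-in. The gap runs from here along +x to the roller's flange; its width differs from unit to unit, 4.6 to 12.4 mm.
- flange_axis (a point): Point on the shaft's centre line, fixed in the frame 15 mm behind the front plate's inner face, about where the black flange is: 54 mm dia., flat face 30 mm dia., bevelled rim (12 mm wide, 5 mm deep) as a lead-in. A spring presses flange and roller towards the front plate up to a stop; pushing them back along +x takes 8 N at first, 11 N at 3.6 mm, where it stops dead.
- rack_top (a point): Middle of the top of the rack, 88 mm above the bench; axes as the rack's.
- spacer_rack: Wooden rack, 74 x 204 mm, 88 mm high, fixed to the bench; four slots through its top in a row along its y axis, at x = 0, y = +63, +21, -21, -63 mm, each 36 mm long (y) and 8 mm wider (x) than its spacer's blade. Origin: centre of its underside. Spacers hang in it by their shoulders, thinnest at +y (the robot's left), thickest at -y; blades square to its x axis.
- spacer_1: Thinnest forked spacer, 1 dark dimple on top of its aluminium head. Origin: centre underside, between the leg tips. Steel blade 4 mm thick (x), 30 wide (y); legs 8 mm wide, 14 apart, round-tipped, crotch at z = 40 mm; solid to 80; head: shoulder 30 x 30, z = 80 to 84, grip 20 (x) x 26 (y), z = 84 to 116 mm. Origin 8 mm above the bench in the rack, 11 mm when home in the gap (crotch on the shaft). 40 to 65 g.
- spacer_2: Forked spacer with 2 dimples, blade 7 mm thick, 60 g, otherwise as spacer_1 (same origin, axes, head, fork and heights). A spacer thinner than the gap drops in with hardly any drag once it is not pressed sideways or tilted against the faces, and tips over round the shaft if it is let go there.
- spacer_3: Forked spacer with 3 dimples, blade 10 mm thick, 70 g, otherwise as spacer_1 (same origin, axes, head, fork and heights). A spacer thicker than the gap by up to 3.6 mm needs a push of some 8 to 25 N over the last 40 mm and is then gripped: it resists being pulled up with 8 to 15 N. One thicker still will not go; a push over about 35 N counts as forcing.
- spacer_4: Forked spacer with 4 dimples, blade 13 mm thick, 80 g, otherwise as spacer_1 (same origin, axes, head, fork and heights). Heads are all alike but for the dimples.
- old_pliers: Pliers with brown grips lying flat, 125 mm long, 12 mm high; a bystander.
- teal_pot: Small teal pot, 54 mm across, 27 mm high; a bystander.
- screw_dish: Round steel dish with screws, 92 mm across, 18 mm high; a bystander.
- flux_tin_2: Round flat tin, 62 mm across, 22 mm high; a bystander.
- transformer: Small transformer, 36 x 36 x 26 mm; a bystander.
- solder_wick: Orange reel, 45 mm across, 10 mm high; a bystander.
Things that resemble listed ones, but are neither listed nor needed, are in the scene too. Leave any green or purple look-alike of the spacer_1 alone.

How it is judged:
By the outcome, as a careful person would: the job done as asked, in the order asked, and still so for the second after the job is handed in, with the robot touching nothing.
It also fails if it takes over 72 s, if anything falls off the work surface, if the arm or the gripper's body presses on something with over 40 N, if the wrist force passes 120 N, or if a joint passes its speed limit or range.

### The arm

A 6-joint arm with a two-finger parallel gripper is mounted at the origin on a cart in front of the work surface, level with it; the furniture and walls round the work are solid. World frame = base frame: x ahead of the robot, y to its left, z up, the work surface at z = 0. Lengths are in m, angles in rad, forces in N, time in s.
With the tool pointing down it reaches from about 0.25 to 0.725 m from the base axis. Payload 9.7 kg.
Tool frame: the origin (TCP) lies at the very end of the fingers, on their centre line; the grasp point (between the pads) lies 19 mm behind it (bot.pinch_z is the distance from the TCP to the grasp point, in m); z points along the fingers, y is the line along which they close (so a half turn about z gives the same grasp; the last joint's range is limited). The gripper opens to 85 mm and grips with 20 to 120 N. Pads are 22 mm wide; open, the fingers measure 114 mm over their backs; the gripper's body (76 mm by 85 mm) begins 54 mm behind the grasp point. The pads swing forward as they close: fully open they stand 13 mm farther back than shut.
Start: joints at [0, 0.087, 0.176, 1.66, 0, 1.571], TCP at [0.55, -0, 0.231] pointing down, gripper open.
Joint ranges: [-3.13, 3.13], [-0.85, 1.81], [-1.15, 1.24], [-2.2, 2.28], [-1.44, 1.52], [-3.14, 3.14]. Speed limits (rad/s): [2.22, 2.22, 2.57, 3.14, 3.14, 3.14].

### API

Orientations are given as a unit quaternion [x, y, z, w].
In Python, from plant import monitor, get_image, camera_params, bot, spot_in, masks_of, mark_of gives the robot as it stands.
- The arm moves only by the tool drive_tool, never from a script. Its argument "series" is a list of rows, each an object with "slide": the shift along the tool's x, y, z in units of 40 mm (1.0 is 40 mm), a list of three; "dr": the turn, a rotation vector about the tool's x, y, z in units of 5 degrees (1.0 is 5 degrees), a list of three; "jaw": the opening, from 0 (shut) to 1 (fully open). In form: [{"slide": [dx, dy, dz], "dr": [rx, ry, rz], "jaw": jaw}, ...]. A call has 1 to 8 rows; each row is the pose to reach, as a shift and turn from the pose commanded when the call began, along the tool's axes at that moment; what a row does not reach only later rows make up. A row lasts 1/12 s, in which the tool goes at most 41.7 mm and 7.16 degrees, less where a joint would pass 70% of its speed; a pose out of reach is approached as far as the arm can. A call with a gripper value outside its range is refused whole. The fingers move at their own pace and stop on an object; "squeeze" is the grip in N (left out, the last holds). Time passes only in rows, so rows that repeat a pose let the fingers close. It gives the time, the measured TCP pose, the force, the opening and the grip force at its end, in the units of the state.
- monitor.get_obs(): the state, without advancing time (a new reading comes with each control period).
- get_image(name): name is "scene" or "side" or "wrist"; returns the picture (384x512x3 uint8, red, green, blue); there is no depth.
- camera_params(name): a dict with "camera_matrix" (3x3 intrinsics, pixels), "T" (4x4, takes a point from camera to world coordinates); the wrist camera has in their place "T_tool_cam" (4x4, takes a point from camera to tool coordinates, whose origin is the TCP and whose axes are the flange's). Camera axes: x right, y down, z forward; pixel columns grow to the right and rows downward; lengths in m; the calibration is good to about 2 mm. A picture is of the moment at which its call begins: read the wrist's pose just before it. camera_params takes no time and is no camera call.
- bot.job_done(): hands the job in; it is judged then, once.
Trained networks look in the newest picture that a camera, given by its name, has taken for a name from the list of things; names that differ only in an ending like _2 or _b are one class to them, and where a whole thing is asked for, a point or a joint stands for the part that bears it (a point fixed in the world has none). Each returns a list of dicts, best first, with "score" (0 to 1); they miss things now and then, are a little off and sometimes report something else, mostly with a low value. They report only what shows in the picture. A call takes as long as a camera call. They do not tell look-alikes from the thing itself.
- spot_in(camera, query): "at" ([x, y, z] in m, in the coordinates of the camera as it stood for that picture, good to about 4 mm: the middle of the surface that is visible of it).
- masks_of(camera, query): "pixels" (384x512 bool, what is visible of it).
- mark_of(camera, query): "at" ([x, y, z] in m, in the coordinates of the camera as it stood for that picture, good to about 4 mm: a listed point, or the origin of a listed thing).
The state is a dict: "clock": time; "joint_pos": joint angles; "joint_velocities": joint speeds; "joint_efforts": joint torques, N m; "tool_pos": TCP position; "tcp_rot": TCP orientation; "contact_force": force on the tool from outside, world axes, zero at the start; "ft_torque": the same for the moment, N m; "opening": opening from 0.0 (shut) to 1.0 (fully open); "finger_force": force on a finger pad.
Only numpy, scipy, OpenCV 4.12 (cv2) and the standard library are available. Lean on these libraries where they do the work, as an engineer would, in place of code of your own. Each camera call takes 0.05 s, during which the arm holds its last target. There are 200 camera calls.

## Working session

There is one attempt and no reset: what is moved stays moved. The work goes in short steps, Python scripts to look and compute and a tool call to move; the robot and the scene stay as the last step left them, time stands still between calls to the robot, and variables do not carry over. Pictures are saved under pics/ and viewed, at most 12 in all, crops included, and the job is handed in when it is done.

Besides the shell and the picture viewer there is one more tool, called after "Emit:" as name(argument=value, ...) on one line, values as JSON. drive_tool: Moves the arm, as the interface text tells. Its arguments: {"type":"object","properties":{"series":{"type":"array","items":{"type":"object","properties":{"slide":{"type":"array","items":{"type":"number"}},"dr":{"type":"array","items":{"type":"number"}},"jaw":{"type":"number"}}}},"squeeze":{"type":"number"}},"required":["series"]}

```bash
mkdir -p pics
cat > h.py <<'E'
import numpy as np,cv2
from scipy.spatial.transform import Rotation as R
from plant import monitor,get_image,camera_params,bot,spot_in,masks_of,mark_of
def cam(name,o=None):
    p=camera_params(name)
    if name!='wrist': return p['camera_matrix'],p['T']
    o=o or monitor.get_obs(); T=np.eye(4);T[:3,:3]=R.from_quat(o['tcp_rot']).as_matrix();T[:3,3]=o['tool_pos']
    return p['camera_matrix'],T@p['T_tool_cam']
def w(T,p): return (T@np.r_[p,1])[:3]
def save(im,n): cv2.imwrite('pics/'+n,im[...,::-1])
def px(K,T,P):
    c=np.linalg.inv(T)@np.r_[P,1]; u=K@c[:3]; return u[:2]/u[2]
E
python3 - <<'E'
from h import *
np.set_printoptions(precision=4,suppress=True)
ims=[]
for c in ['scene','side']:
    im=get_image(c);ims.append(im);save(im,c+'.png');K,T=cam(c)
    print(c,K[0,0],T[:3,3])
    for n in ['roller_frame','gap_mouth','flange_axis','rack_top','spacer_rack','spacer_1','spacer_2','spacer_3','spacer_4']:
        for d in mark_of(c,n)[:3]: print(n,round(d['score'],2),w(T,d['at']))
o=monitor.get_obs();print(o['clock'],o['contact_force'],o['tcp_rot'])
E
```

```text
scene 425.3678791013246 [ 0.0526 -0.4298  0.7192]
roller_frame 0.65 [ 0.6757 -0.1141  0.0042]
gap_mouth 0.59 [ 0.619  -0.1258  0.0527]
flange_axis 0.97 [ 0.6385 -0.1293  0.0509]
rack_top 0.59 [ 0.4708 -0.054   0.0876]
spacer_rack 0.87 [ 0.4745 -0.0503 -0.0001]
spacer_1 0.92 [0.4782 0.0091 0.0104]
spacer_1 0.86 [0.3834 0.0259 0.0042]
spacer_1 0.81 [ 0.4742 -0.0706  0.0171]
spacer_2 0.92 [0.4782 0.0091 0.0104]
spacer_2 0.86 [0.3834 0.0259 0.0042]
spacer_2 0.81 [ 0.4742 -0.0706  0.0171]
spacer_3 0.92 [0.4782 0.0091 0.0104]
spacer_3 0.86 [0.3834 0.0259 0.0042]
spacer_3 0.81 [ 0.4742 -0.0706  0.0171]
spacer_4 0.92 [0.4782 0.0091 0.0104]
spacer_4 0.86 [0.3834 0.0259 0.0042]
spacer_4 0.81 [ 0.4742 -0.0706  0.0171]
side 413.0778257822846 [0.5687 0.7316 0.6878]
roller_frame 0.72 [ 0.6803 -0.12    0.0022]
gap_mouth 0.93 [ 0.6198 -0.1264  0.0546]
rack_top 0.82 [ 0.4747 -0.0546  0.0891]
spacer_rack 0.91 [ 0.4709 -0.0482  0.0032]
spacer_1 0.69 [0.3883 0.0285 0.0029]
spacer_2 0.69 [0.3883 0.0285 0.0029]
spacer_3 0.69 [0.3883 0.0285 0.0029]
spacer_4 0.69 [0.3883 0.0285 0.0029]
1.0 [-1.1134 -0.5234 -0.18  ] [ 0.7071  0.7071 -0.     -0.    ]
```

View pics/scene.png

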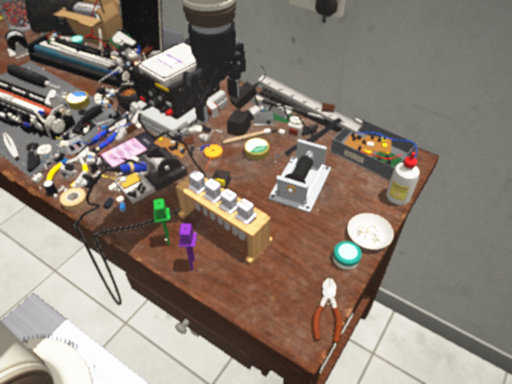

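View pics/side.png

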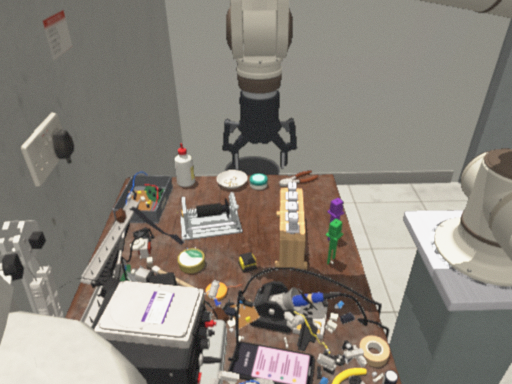

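The scene view shows the rack (around 225,215) with four white heads in it, and the frame at (302,180). The green and purple decoys stand in front of the rack at (162,215) and (188,245). Next I'll get a closer wrist view from above.

Emit:
drive_tool(series=[{"slide":[-1,-0.5,-1],"dr":[0,0,0],"jaw":0.7},{"slide":[-2,-1,-2],"dr":[0,0,0],"jaw":0.7},{"slide":[-2,-1,-2.5],"dr":[0,0,0],"jaw":0.7},{"slide":[-2,-1,-2.5],"dr":[0,0,0],"jaw":0.7},{"slide":[-2,-1,-2.5],"dr":[0,0,0],"jaw":0.7},{"slide":[-2,-1,-2.5],"dr":[0,0,0],"jaw":0.7}])

```text
clock: 1.5
tool_pos: [0.5104, -0.0801, 0.3312]
tcp_rot: [0.707, 0.707, 0.0, 0.0]
contact_force: [-0.0, -0.6, -0.5]
opening: 0.703
finger_force: 0.0
```

Run:
```python
from h import *
np.set_printoptions(precision=4,suppress=True)
o=monitor.get_obs();im=get_image('wrist');save(im,'w1.png');K,T=cam('wrist',o)
print(o['tool_pos'],o['tcp_rot'],o['opening']);print(K);print(camera_params('wrist')['T_tool_cam'])
for n in ['roller_frame','gap_mouth','flange_axis','rack_top','spacer_rack']:
    for d in mark_of('wrist',n)[:3]: print(n,round(d['score'],2),w(T,d['at']),px(K,T,w(T,d['at'])))
for d in mark_of('wrist','spacer_1'): print('sp mark',round(d['score'],2),w(T,d['at']))
for d in spot_in('wrist','spacer_1'): print('sp spot',round(d['score'],2),w(T,d['at']))
```

```text
[ 0.5104 -0.0801  0.3312] [0.7074 0.7068 0.0004 0.0004] 0.7028657521982911
[[273.5857   0.     253.9568]
 [  0.     273.5857 190.1685]
 [  0.       0.       1.    ]]
[[ 0.0013 -0.9646 -0.2639  0.0663]
 [ 1.      0.0012  0.0004 -0.0001]
 [-0.0001 -0.2639  0.9646 -0.1421]
 [ 0.      0.      0.      1.    ]]
roller_frame 0.65 [0.7109 0.0227 0.0007] [376.6537  92.1704]
gap_mouth 0.68 [ 0.6238 -0.129   0.0474] [324.0736 189.4246]
flange_axis 0.91 [ 0.6403 -0.1247  0.0488] [334.7422 187.0518]
flange_axis 0.42 [ 0.4748 -0.0308  0.008 ] [232.2849 125.9375]
rack_top 0.62 [ 0.4708 -0.0533  0.0873] [225.433  144.6305]
spacer_rack 0.65 [ 0.4733 -0.0501 -0.0017] [232.0208 137.3466]
spacer_rack 0.36 [ 0.4747 -0.033   0.0073] [232.2867 127.3251]
sp mark 0.82 [ 0.4705 -0.1167  0.0118]
sp mark 0.75 [ 0.3662 -0.0576 -0.002 ]
sp mark 0.73 [0.4777 0.0131 0.0078]
sp mark 0.67 [0.387  0.025  0.0002]
sp mark 0.65 [ 0.4737 -0.0286  0.0073]
sp mark 0.61 [ 0.4666 -0.0729  0.0042]
sp spot 0.96 [ 0.4683 -0.1116  0.1235]
sp spot 0.92 [0.4805 0.0076 0.1239]
sp spot 0.86 [ 0.4749 -0.0306  0.1223]
sp spot 0.86 [ 0.3755 -0.0572  0.1056]
sp spot 0.8 [ 0.4668 -0.0688  0.1245]
sp spot 0.62 [0.3903 0.0226 0.106 ]
```

View pics/w1.png

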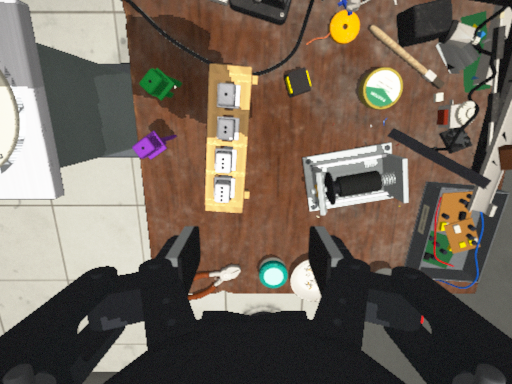

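The wrist view shows the heads at (228,95), (228,128), (225,160) and (224,188), with spacer_1 at the top (+y). The flange gap is near (322,187). I'll move closer over the gap.

Emit:
drive_tool(series=[{"slide":[-0.3,0.9,0.3],"dr":[0,0,0],"jaw":0.7},{"slide":[-0.7,1.7,0.9],"dr":[0,0,0],"jaw":0.7},{"slide":[-1.0,2.4,1.6],"dr":[0,0,0],"jaw":0.7},{"slide":[-1.2,3,2.4],"dr":[0,0,0],"jaw":0.7},{"slide":[-1.2,3,3.2],"dr":[0,0,0],"jaw":0.7},{"slide":[-1.2,3,3.2],"dr":[0,0,0],"jaw":0.7},{"slide":[-1.2,3,3.2],"dr":[0,0,0],"jaw":0.7}])

```text
clock: 2.48
tool_pos: [0.6289, -0.1276, 0.2017]
tcp_rot: [0.707, 0.707, -0.001, -0.002]
contact_force: [-0.2, -1.4, 1.4]
opening: 0.697
finger_force: 0.0
```

Run:
```python
from h import *
np.set_printoptions(precision=4,suppress=True)
o=monitor.get_obs();im=get_image('wrist');save(im,'w2.png');K,T=cam('wrist',o)
np.savez('w2.npz',im=im,K=K,T=T)
c=im[70:310,150:470];save(cv2.resize(c,None,fx=2.5,fy=2.5,interpolation=cv2.INTER_CUBIC),'w2c.png')
print(o['tool_pos'],o['tcp_rot'])
for n in ['roller_frame','gap_mouth','flange_axis','rack_top']:
    for d in mark_of('wrist',n)[:3]: print(n,round(d['score'],2),w(T,d['at']),px(K,T,w(T,d['at'])))
```

```text
[ 0.6289 -0.1276  0.2017] [ 0.7071  0.7072 -0.0012 -0.0019]
roller_frame 0.64 [ 0.6749 -0.1166 -0.0007] [291.0345 160.822 ]
gap_mouth 0.98 [ 0.625  -0.1275  0.0465] [251.0798 177.222 ]
gap_mouth 0.34 [ 0.5411 -0.2976 -0.0022] [193.8273 284.5394]
flange_axis 0.56 [ 0.6416 -0.1231  0.0473] [266.084  173.5163]
flange_axis 0.5 [0.7135 0.022  0.0011] [329.9824  39.0044]
rack_top 0.65 [ 0.4726 -0.0533  0.0887] [ 79.9178 105.9453]
```

View pics/w2c.png

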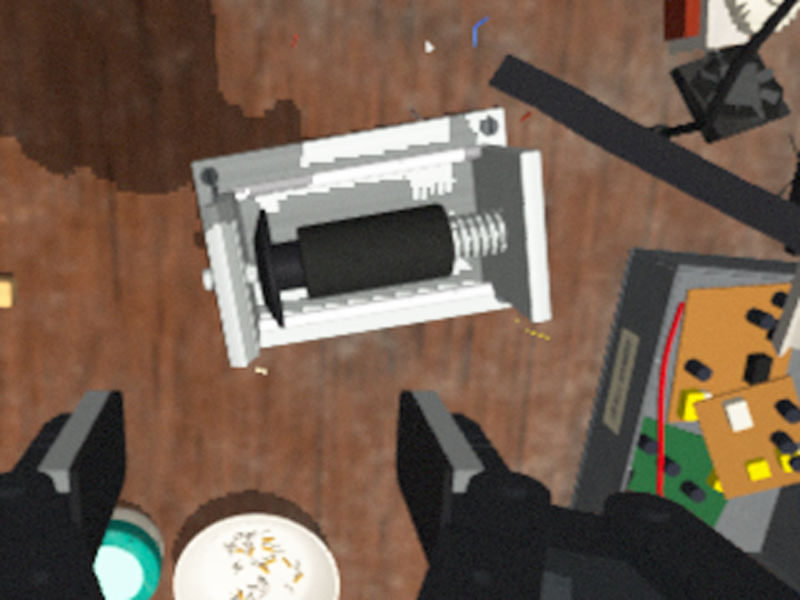

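```bash
cat > fit.py <<'E'
from h import *
from scipy.optimize import least_squares
np.set_printoptions(precision=4,suppress=True)
d=np.load('w2.npz');K,T=d['K'],d['T']
obj=np.array([[-76,50,6],[76,50,6]])/1e3
pix=np.array([[193,160],[503,109]])/2.5+[150,70]
def P(v,o): c,s=np.cos(v[2]),np.sin(v[2]); return np.array([v[0]+c*o[0]-s*o[1],v[1]+s*o[0]+c*o[1],o[2]])
r=least_squares(lambda v:np.ravel([px(K,T,P(v,o))-p for o,p in zip(obj,pix)]),[.676,-.118,.1])
v=r.x;print(v,r.fun)
q=lambda o:(px(K,T,P(v,np.array(o)/1e3))-[150,70])*2.5
for n,o in dict(inL=(-60.3,35,71),inR=(-60.3,-35,71),shaftTop=(-54,0,51),plL58=(-54,35,58),plR58=(-54,-35,58),tieF=(-54,-33,23),g5=(-49,0,51),g8=(-46,0,51),g12=(-42,0,51),rim5L=(-49+5,27,46),rim5R=(-49+5,-27,46),rim8L=(-46+5,27,46),rim8R=(-46+5,-27,46)).items(): print(n,q(o))
print('mouth',P(v,np.array([-54,0,51])/1e3),'flange',P(v,np.array([-39,0,46])/1e3))
a=P(v,np.array([-54,0,0])/1e3)
E
python3 fit.py
python3 - <<'E'
import cv2
im=cv2.imread('pics/w2.png');c=im[140:220,225:290];cv2.imwrite('pics/w2d.png',cv2.resize(c,None,fx=7,fy=7,interpolation=cv2.INTER_CUBIC))
E
```

```text
[ 0.6774 -0.1204  0.1605] [-0.9139  0.1678  0.8929 -0.0571]
inL [219.7846 202.6549]
inR [248.4111 365.8552]
shaftTop [250.5278 273.5875]
plL58 [236.6026 196.3504]
plR58 [263.0627 353.3202]
tieF [262.4152 325.4635]
g5 [261.7724 271.8379]
g8 [268.5274 270.7869]
g12 [277.5437 269.3841]
rim5L [263.3518 207.7392]
rim5R [281.9713 324.8042]
rim8L [270.1619 206.6501]
rim8R [288.4839 323.8156]
mouth [ 0.6241 -0.129   0.051 ] flange [ 0.6389 -0.1266  0.046 ]
```

View pics/w2d.png

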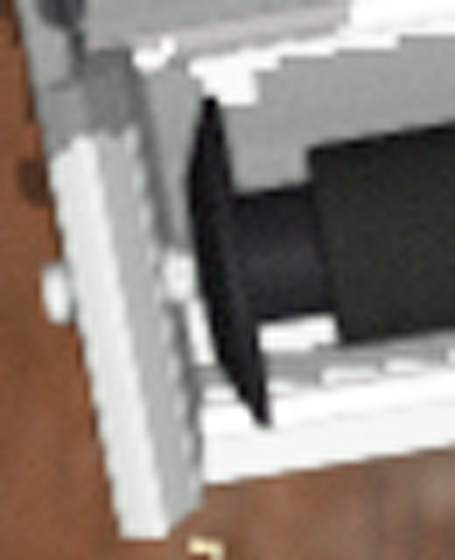

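The zoom shows the front plate's inner edge near crop (203,500), the shaft stub at (178,272), and the flange rim from (210,100) to (265,425). That makes the gap about 6 mm. I'll refine the fit and look at the heads.

Emit:
drive_tool(series=[{"slide":[0.5,-0.8,-0.4],"dr":[0,0,0.5],"jaw":0.6},{"slide":[1.1,-1.6,-0.5],"dr":[0,0,1],"jaw":0.6},{"slide":[1.7,-2.4,-0.5],"dr":[0,0,1],"jaw":0.6},{"slide":[2.3,-3.2,-0.5],"dr":[0,0,1],"jaw":0.6},{"slide":[2.7,-3.87,-0.5],"dr":[0,0,1],"jaw":0.6},{"slide":[2.7,-3.87,-0.5],"dr":[0,0,1],"jaw":0.6},{"slide":[2.7,-3.87,-0.5],"dr":[0,0,1],"jaw":0.6}])

```text
clock: 3.32
tool_pos: [0.4748, -0.0192, 0.226]
tcp_rot: [0.737, 0.676, 0.002, 0.002]
contact_force: [1.2, -0.5, -0.7]
opening: 0.604
finger_force: 0.0
```

Run:
```python
from h import *
np.set_printoptions(precision=4,suppress=True)
o=monitor.get_obs();im=get_image('wrist');save(im,'w3.png');K,T=cam('wrist',o)
np.savez('w3.npz',im=im,K=K,T=T)
c=im[20:320,100:400];save(cv2.resize(c,None,fx=2,fy=2,interpolation=cv2.INTER_CUBIC),'w3c.png')
print(o['tool_pos'],o['tcp_rot'])
for d in spot_in('wrist','spacer_1'): print('sp spot',round(d['score'],2),w(T,d['at']),px(K,T,w(T,d['at'])))
for d in mark_of('wrist','spacer_1'): print('sp mark',round(d['score'],2),w(T,d['at']))
# refined frame fit
import re
from scipy.optimize import least_squares
d=np.load('w2.npz');K,T=d['K'],d['T']
f=lambda u,v:((u/7+75)*2.5,(v/7+70)*2.5)
def P(v,o): c,s=np.cos(v[2]),np.sin(v[2]);o=np.array(o)/1e3; return np.array([v[0]+c*o[0]-s*o[1],v[1]+s*o[0]+c*o[1],o[2]])
obs=[((-76,50,6),(193,160)),((76,50,6),(503,109)),((-54,-35,58),f(203,490)),((-60.3,-35,71),f(160,535))]
rim=[(27,f(210,98)),(-27,f(266,427))]
def res(v):
    a=[px(K,T,P(v,p))-(np.array(q)/2.5+[150,70]) for p,q in obs]
    a+=[px(K,T,P(v,(-54+v[3]*1e3+5,y,46)))-(np.array(q)/2.5+[150,70]) for y,q in rim]
    return np.ravel(a)
r=least_squares(res,[.677,-.12,.16,.006],x_scale=[.01,.01,.1,.01]);print(r.x,r.fun);print('mouth',P(r.x,(-54,0,51)))
```

```text
[ 0.4748 -0.0192  0.226 ] [0.7367 0.6762 0.0018 0.0018]
sp spot 0.98 [ 0.4745 -0.0271  0.1205] [253.7451 196.7329]
sp spot 0.9 [ 0.3741 -0.053   0.1028] [159.4542 223.6924]
sp spot 0.85 [0.3926 0.0301 0.1129] [159.9762 142.4185]
sp spot 0.76 [ 0.4671 -0.109   0.125 ] [253.3614 276.3029]
sp spot 0.68 [ 0.4683 -0.0661  0.1191] [250.8168 234.6351]
sp spot 0.62 [0.4744 0.0123 0.1244] [249.9236 155.8863]
sp mark 0.93 [ 0.3868  0.0259 -0.0008]
sp mark 0.79 [ 0.365  -0.0585 -0.0013]
sp mark 0.71 [0.4761 0.0124 0.0052]
sp mark 0.61 [ 0.4697 -0.0738  0.0065]
sp mark 0.56 [ 0.4728 -0.0315  0.0061]
[ 0.6767 -0.1207  0.1556  0.0055] [-1.3495  0.1083  0.4941  0.5242  0.3922  1.4129  0.6352 -0.0256  0.2366
 -0.8823 -0.5409 -1.024 ]
mouth [ 0.6233 -0.1291  0.051 ]
```

View pics/w3c.png

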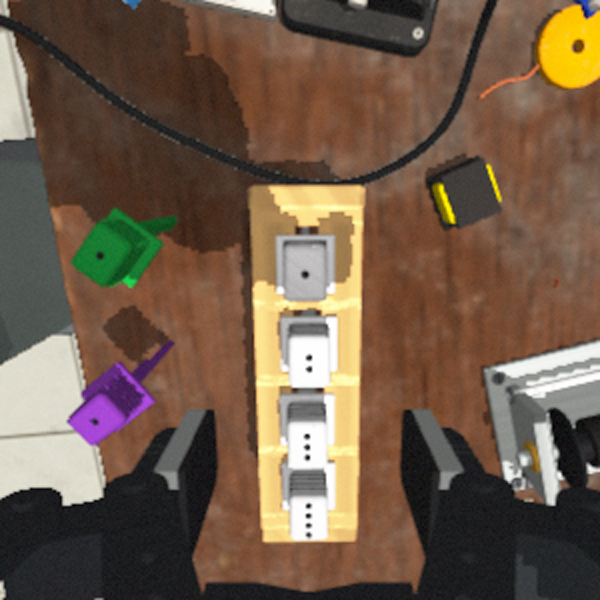

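The crop shows all four heads, with one to four dimples at crop (305,273), (309,363), (307,448) and (308,519). The rack is aligned with the tool yaw. The decoys at the left are clear of it.

Run:
```python
from h import *
np.set_printoptions(precision=4,suppress=True)
d=np.load('w3.npz');K,T=d['K'],d['T']
def ray(u,v,z):
    r=T[:3,:3]@np.linalg.inv(K)@[u,v,1]; return T[:3,3]+r*(z-T[2,3])/r[2]
H=[ray(u/2+100,v/2+20,.124) for u,v in [(305,272),(309,363),(307,448),(308,519)]];print(np.array(H))
C=[ray(u/2+100,v/2+20,.088) for u,v in [(250,187),(364,187),(262,540),(357,540)]];print(np.array(C))
print('yaw',R.from_quat(monitor.get_obs()['tcp_rot']).as_matrix())
```

```text
[[ 0.4766  0.012   0.124 ]
 [ 0.4748 -0.0307  0.124 ]
 [ 0.4702 -0.074   0.124 ]
 [ 0.4674 -0.1134  0.124 ]]
[[ 0.4528  0.0509  0.088 ]
 [ 0.5088  0.0462  0.088 ]
 [ 0.4374 -0.1487  0.088 ]
 [ 0.4932 -0.1537  0.088 ]]
yaw [[ 0.0874  0.9962  0.0018]
 [ 0.9962 -0.0874 -0.0002]
 [-0.      0.0018 -1.    ]]
```

Emit:
drive_tool(series=[{"slide":[0.78,-0.02,0.5],"dr":[0,0,-0.1],"jaw":0.6},{"slide":[0.78,-0.02,1.2],"dr":[0,0,-0.1],"jaw":0.6},{"slide":[0.78,-0.02,2.0],"dr":[0,0,-0.1],"jaw":0.6},{"slide":[0.78,-0.02,2.7],"dr":[0,0,-0.1],"jaw":0.6},{"slide":[0.78,-0.02,3.1],"dr":[0,0,-0.1],"jaw":0.6},{"slide":[0.78,-0.02,3.22],"dr":[0,0,-0.1],"jaw":0.6},{"slide":[0.78,-0.02,3.22],"dr":[0,0,-0.1],"jaw":0.6}])

```text
clock: 4.05
tool_pos: [0.4769, 0.0107, 0.0933]
tcp_rot: [0.735, 0.679, -0.001, -0.001]
contact_force: [-0.3, -0.4, 0.7]
opening: 0.601
finger_force: 0.0
```

Emit:
drive_tool(series=[{"slide":[0,0,0],"dr":[0,0,0],"jaw":0.1},{"slide":[0,0,0],"dr":[0,0,0],"jaw":0.1},{"slide":[0,0,0],"dr":[0,0,0],"jaw":0.1},{"slide":[0,0,0],"dr":[0,0,0],"jaw":0.1},{"slide":[0,0,0],"dr":[0,0,0],"jaw":0.1},{"slide":[0,0,0],"dr":[0,0,0],"jaw":0.1}], squeeze=50)

```text
clock: 4.55
tool_pos: [0.4782, 0.0111, 0.0962]
tcp_rot: [0.734, 0.679, 0.001, 0.001]
contact_force: [0.5, -1.1, 6.1]
opening: 0.227
finger_force: 49.7
```

Emit:
drive_tool(series=[{"slide":[0,0,-0.3],"dr":[0,0,0],"jaw":0.1},{"slide":[0,0,-0.8],"dr":[0,0,0],"jaw":0.1},{"slide":[0,0,-1.4],"dr":[0,0,0],"jaw":0.1},{"slide":[0,0,-2.0],"dr":[0,0,0],"jaw":0.1},{"slide":[0,0,-2.5],"dr":[0,0,0],"jaw":0.1},{"slide":[0,0,-2.5],"dr":[0,0,0],"jaw":0.1}])

```text
clock: 5.05
tool_pos: [0.4785, 0.0112, 0.1997]
tcp_rot: [0.734, 0.679, 0.002, 0.002]
contact_force: [1.0, -1.0, -0.1]
opening: 0.223
finger_force: 49.0
```

```bash
cat >> h.py <<'E'
def go(tx,ty,tz,yaw=None):
    o=monitor.get_obs();M=R.from_quat(o['tcp_rot']).as_matrix()
    d=M.T@(np.array([tx,ty,tz])-o['tool_pos'])/.04
    y=np.arctan2(-M[0,0],M[1,0])
    s=f"slide {np.round(d,3)}"
    if yaw is not None: s+=f" drz {-np.degrees(yaw-y)/5:.2f}"
    a=M.T@np.array([0,0,-1.]); t=np.cross([0,0,1],a); s+=f" tiltfix dr {np.round(np.degrees(t)/5,3)}"
    print(s,'| pos',np.round(o['tool_pos'],4),'yaw',round(y,4),'F',np.round(o['contact_force'],1),'op',round(o['opening'],3),'t',round(o['clock'],2))
E
python3 -c "
from h import *
go(.6260,-.1287,.19,.156)"
```

```text
slide [-3.198  3.95   0.266] drz -2.69 tiltfix dr [ 0.072 -0.008  0.   ] | pos [0.4785 0.0112 0.1997] yaw -0.0785 F [ 1.  -1.  -0.1] op 0.223 t 5.05
```

Emit:
drive_tool(series=[{"slide":[0,0.5,0],"dr":[0,0,-0.3],"jaw":0.1},{"slide":[-0.2,1.2,0],"dr":[0,0,-0.9],"jaw":0.1},{"slide":[-0.9,1.8,0],"dr":[0,0,-1.5],"jaw":0.1},{"slide":[-1.6,2.4,0],"dr":[0,0,-2.1],"jaw":0.1},{"slide":[-2.3,3.1,0],"dr":[0,0,-2.69],"jaw":0.1},{"slide":[-2.9,3.7,0],"dr":[0,0,-2.69],"jaw":0.1},{"slide":[-3.2,3.95,0],"dr":[0,0,-2.69],"jaw":0.1},{"slide":[-3.2,3.95,0],"dr":[0,0,-2.69],"jaw":0.1}])

```text
clock: 5.72
tool_pos: [0.6257, -0.1316, 0.1931]
tcp_rot: [0.651, 0.759, -0.001, -0.001]
contact_force: [-0.1, 0.3, 1.1]
opening: 0.227
finger_force: 49.1
```

Run:
```python
from h import *
go(.6260,-.1287,.17,.156)
for c in ['wrist','side']: 
    im=get_image(c);save(im,'a_'+c+'.png')
a=cv2.imread('pics/a_wrist.png')[100:300,150:350];b=cv2.imread('pics/a_side.png')[170:270,150:250]
cv2.imwrite('pics/a.png',np.hstack([cv2.resize(x,(390,390),interpolation=cv2.INTER_CUBIC) for x in (a,b)]))
```

```text
slide [0.071 0.019 0.577] drz -0.03 tiltfix dr [-0.017 -0.002  0.   ] | pos [ 0.6257 -0.1316  0.1931] yaw 0.1536 F [-0.1  0.3  1.1] op 0.227 t 5.72
```

View pics/a.png

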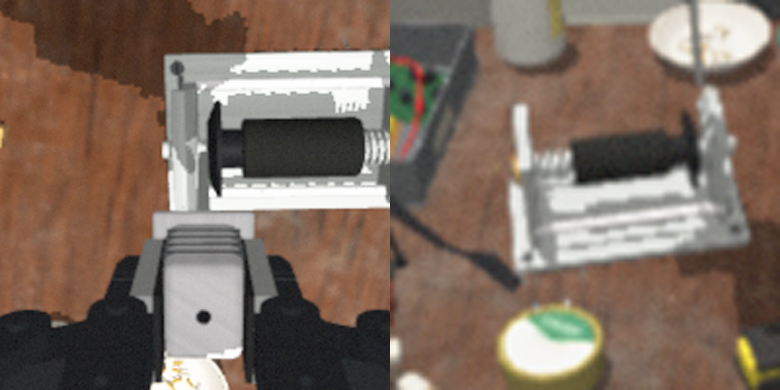

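Run:
```python
from h import *
np.set_printoptions(precision=4,suppress=True)
K,T=cam('wrist');o=monitor.get_obs()
im=cv2.imread('pics/a_wrist.png')
g=cv2.cvtColor(im,cv2.COLOR_BGR2GRAY)
print(g[164:192,246:264:1])
M=R.from_quat(o['tcp_rot']).as_matrix()
def ray(u,v,z):
    r=T[:3,:3]@np.linalg.inv(K)@[u,v,1]; return M.T@(T[:3,3]+r*(z-T[2,3])/r[2]-o['tool_pos'])*1e3
print('dimple tool xyz',ray(203/1.95+150,317/1.95+100,o['tool_pos'][2]-.088+.116))
for c,r in [(254,177),(235,176.5)]: print('shaft',ray(c,r,.046))
for c,r in [(251,177),(257,177)]: print('gap',ray(c,r,.051))
# shaft stub / roller axis in tool frame
for c,r in [(274,175),(335,175)]: print('roller axis',ray(c,r,.046))
```

```text
[[129 129 127 124 112 129 156 166 166 149  88  18  24  25  28  36  39 103]
 [129 127 125 126 115 132 158 166 166 147  89  21  24  29  26  31  39  88]
 [127 126 126 125 115 134 157 163 164 146  91  13  22  26  22  34  40  47]
 [128 125 124 123 117 132 158 165 163 146  91  16  26  24  29  39  43  38]
 [128 125 126 121 117 133 155 169 167 150  92  17  25  21  24  41  47  39]
 [128 125 127 123 126 131 152 165 167 149  90  18  29  19  25  46  43  37]
 [126 126 138 144 152 143 149 164 163 149  90  21  25  26  31  35  44  42]
 [126 141 167 182 170 143 140 153 154 134  85  23  21  14  24  40  51  43]
 [152 170 183 182 168 152 146 146 136 127  81  23  25  24  19  45  52  46]
 [189 186 183 181 169 174 185 164 143 128  78  26  24  24  19  42  55  49]
 [169 179 185 182 169 197 219 204 189 157  85  20  20  20  27  48  57  50]
 [143 162 177 182 173 219 236 237 239 196  85  25  25  20  29  43  56  54]
 [153 151 160 181 179 224 242 239 236 196  96  17  27  25  26  46  57  57]
 [127 127 160 184 179 225 233 216 200 172 103  25  26  22  23  47  57  61]
 [128 128 150 172 180 202 169 114 110 111  85  39 
[... 563 characters left out ...]
 124 181 173 111 112 113 110  91  47  19  23  23  40  52  88]
 [152 126 128 136 189 171 114 110 113 109  89  50  26  25  28  42  47 130]
 [154 139 141 168 200 169 110 110 109 113  92  57  22  25  29  40  47 130]
 [192 173 171 181 204 171 111 109 110 111 101  63  18  22  25  32  43 129]
 [190 191 188 182 205 173 112 111 110 111 101  64  21  23  26  33  42 111]
 [190 188 188 183 204 176 113 112 113 111 106  74  28  26  23  21  41  66]]
dimple tool xyz [  0.1725  -0.0138 -27.9999]
shaft [  1.8077  -0.001  147.9976]
shaft [  2.3316 -20.6064 148.0217]
gap [  2.9154  -3.203  143.002 ]
gap [  2.925    3.1943 142.9946]
roller axis [  4.0556  21.6502 147.9741]
roller axis [  4.1541  87.6765 147.898 ]
```

Emit:
drive_tool(series=[{"slide":[0.09,-0.01,0.2],"dr":[0,0,0],"jaw":0.1},{"slide":[0.09,-0.01,0.6],"dr":[0,0,0],"jaw":0.1},{"slide":[0.09,-0.01,0.9],"dr":[0,0,0],"jaw":0.1},{"slide":[0.09,-0.01,1.1],"dr":[0,0,0],"jaw":0.1},{"slide":[0.09,-0.01,1.25],"dr":[0,0,0],"jaw":0.1},{"slide":[0.09,-0.01,1.25],"dr":[0,0,0],"jaw":0.1}])

```text
clock: 6.32
tool_pos: [0.6232, -0.1245, 0.1436]
tcp_rot: [0.649, 0.76, 0.0, -0.0]
contact_force: [1.4, -0.3, -1.0]
opening: 0.229
finger_force: 49.0
```

```bash
python3 -c "
from h import *
go(.6260,-.1277,.099,.156)"
```

```text
slide [-0.092  0.056  1.116] drz 0.01 tiltfix dr [-0.005 -0.006  0.   ] | pos [ 0.6232 -0.1245  0.1436] yaw 0.1571 F [ 1.4 -0.3 -1. ] op 0.229 t 6.32
```

Run:
```python
from h import *
np.set_printoptions(precision=4,suppress=True)
for i in range(3):
    o=monitor.get_obs();im=get_image('wrist');print(o['tool_pos'],o['clock'],np.round(o['joint_velocities'],3))
save(im,'b_wrist.png');go(.6247,-.128,.099,.156)
cv2.imwrite('pics/b.png',cv2.resize(im[140:260,200:320,::-1],None,fx=5,fy=5,interpolation=cv2.INTER_CUBIC))
```

```text
[ 0.6232 -0.1245  0.1436] 6.3167 [-0.005  0.     0.035  0.024 -0.003 -0.003]
[ 0.6234 -0.1247  0.1444] 6.3667 [-0.005 -0.001  0.026  0.015 -0.004 -0.   ]
[ 0.6235 -0.1249  0.145 ] 6.4167 [-0.006  0.002  0.017  0.007 -0.002 -0.001]
slide [-0.075  0.015  1.156] drz 0.01 tiltfix dr [ 0.006  0.004 -0.   ] | pos [ 0.6236 -0.1251  0.1452] yaw 0.1565 F [-0.1  0.1 -1.1] op 0.223 t 6.47
```

View pics/b.png

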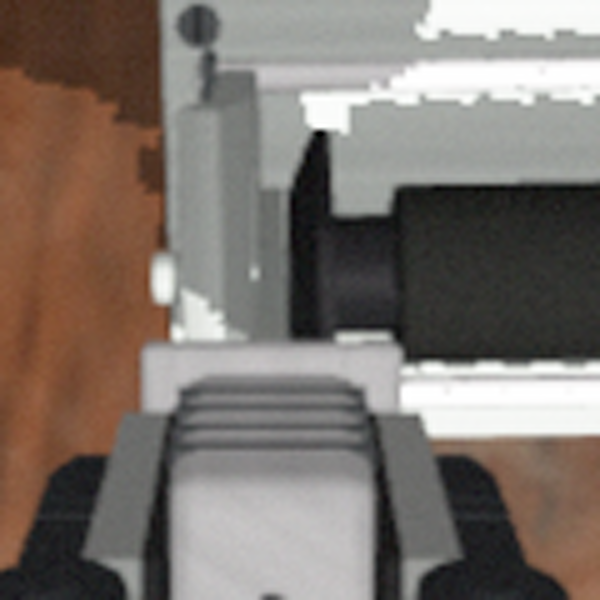

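The crop shows the blade strip at columns 258–283, inside the lead-in between the plate (258) and flange (292). The roller axis is at row 274. I'll compute the lateral offset.

Run:
```python
from h import *
np.set_printoptions(precision=4,suppress=True)
o=monitor.get_obs();K,T=cam('wrist',o);M=R.from_quat(o['tcp_rot']).as_matrix()
def ray(u,v,z):
    r=T[:3,:3]@np.linalg.inv(K)@[u,v,1]; return M.T@(T[:3,3]+r*(z-T[2,3])/r[2]-o['tool_pos'])*1e3
for n,(c,r,z) in dict(rollT=(300,177,.046),rollB=(300,212,.046),neckT=(272,183,.046),neckB=(272,207,.046),rim=(264,166,.046),platecorn=(250,155,.058),shaftEnd=(232.5,195.5,.046),dimple=(254.3,259.5,.145-.088+.116)).items(): print(n,ray(c,r,z))
```

```text
rollT [12.7113 41.4845 99.2381]
rollB [-20.7731  43.0167  99.2491]
neckT [ 7.1085 16.3154 99.2267]
neckB [-15.8705  16.7454  99.234 ]
rim [22.7245  8.8805 99.218 ]
platecorn [34.2276 -3.4242 87.2081]
shaftEnd [ -4.7601 -19.774   99.2116]
dimple [  1.64     0.0747 -27.7801]
```

Emit:
drive_tool(series=[{"slide":[-0.09,0.01,-0.1],"dr":[0,0,0],"jaw":0.1},{"slide":[-0.09,0.01,-0.1],"dr":[0,0,0],"jaw":0.1},{"slide":[-0.09,0.01,0.0],"dr":[0,0,0],"jaw":0.1},{"slide":[-0.09,0.01,0.15],"dr":[0,0,0],"jaw":0.1},{"slide":[-0.09,0.01,0.3],"dr":[0,0,0],"jaw":0.1},{"slide":[-0.09,0.01,0.45],"dr":[0,0,0],"jaw":0.1},{"slide":[-0.09,0.01,0.6],"dr":[0,0,0],"jaw":0.1},{"slide":[-0.09,0.01,0.6],"dr":[0,0,0],"jaw":0.1}])

```text
clock: 7.13
tool_pos: [0.6241, -0.1287, 0.1185]
tcp_rot: [0.65, 0.76, -0.0, -0.001]
contact_force: [0.3, 0.2, -1.0]
opening: 0.224
finger_force: 49.1
```

```bash
python3 -c "
from h import *
go(.6247,-.1291,.099,.156)"
```

```text
slide [-0.013  0.013  0.487] drz 0.00 tiltfix dr [-0.02 -0.01  0.  ] | pos [ 0.6241 -0.1287  0.1185] yaw 0.1562 F [ 0.3  0.2 -1. ] op 0.224 t 7.13
```

Emit:
drive_tool(series=[{"slide":[0,0,0.15],"dr":[0,0,0],"jaw":0.1},{"slide":[0,0,0.3],"dr":[0,0,0],"jaw":0.1},{"slide":[0,0,0.42],"dr":[0,0,0],"jaw":0.1},{"slide":[0,0,0.5],"dr":[0,0,0],"jaw":0.1},{"slide":[0,0,0.55],"dr":[0,0,0],"jaw":0.1},{"slide":[0,0,0.55],"dr":[0,0,0],"jaw":0.1}])

```text
clock: 7.63
tool_pos: [0.6244, -0.1289, 0.0989]
tcp_rot: [0.65, 0.76, 0.0, 0.0]
contact_force: [-1.4, -0.1, 2.3]
opening: 0.228
finger_force: 49.6
```

Emit:
drive_tool(series=[{"slide":[0,0,0.05],"dr":[0,0,0],"jaw":0.1},{"slide":[0,0,0.05],"dr":[0,0,0],"jaw":0.1},{"slide":[0,0,0.05],"dr":[0,0,0],"jaw":0.1}])

```text
clock: 7.88
tool_pos: [0.6247, -0.1289, 0.0984]
tcp_rot: [0.65, 0.76, 0.0, 0.001]
contact_force: [-4.3, 0.9, 11.4]
opening: 0.224
finger_force: 50.9
```

Emit:
drive_tool(series=[{"slide":[0,0,-0.2],"dr":[0,0,0],"jaw":0.1},{"slide":[0,0,-0.4],"dr":[0,0,0],"jaw":0.1},{"slide":[0,0,-0.6],"dr":[0,0,0],"jaw":0.1}])

```text
clock: 8.13
tool_pos: [0.6246, -0.1289, 0.1212]
tcp_rot: [0.65, 0.76, 0.0, 0.0]
contact_force: [-0.6, 0.7, -1.1]
opening: 0.225
finger_force: 49.1
```

Emit:
drive_tool(series=[{"slide":[0,0,-0.4],"dr":[0,0,0],"jaw":0.1},{"slide":[0,0,-0.9],"dr":[0,0,0],"jaw":0.1},{"slide":[0,0,-1.5],"dr":[0,0,0],"jaw":0.1},{"slide":[0,0,-2.0],"dr":[0,0,0],"jaw":0.1},{"slide":[0,0,-2.0],"dr":[0,0,0],"jaw":0.1},{"slide":[0,0,-2.0],"dr":[0,0,0],"jaw":0.1},{"slide":[0,0,-2.0],"dr":[0,0,0],"jaw":0.1}])

```text
clock: 8.72
tool_pos: [0.6246, -0.1289, 0.1999]
tcp_rot: [0.65, 0.76, -0.0, -0.0]
contact_force: [0.1, 0.9, -0.8]
opening: 0.222
finger_force: 49.2
```

```bash
python3 -c "
from h import *
go(.4785,.0112,.2,-.0785)"
```

```text
slide [ 4.027 -3.063  0.   ] drz 2.69 tiltfix dr [-0.006 -0.002  0.   ] | pos [ 0.6246 -0.1289  0.1999] yaw 0.1562 F [ 0.1  0.9 -0.8] op 0.222 t 8.72
```

Emit:
drive_tool(series=[{"slide":[0.6,-0.2,-0.5],"dr":[0,0,0.4],"jaw":0.1},{"slide":[1.4,-0.6,-0.5],"dr":[0,0,1.0],"jaw":0.1},{"slide":[2.2,-1.0,-0.5],"dr":[0,0,1.6],"jaw":0.1},{"slide":[3.0,-1.5,-0.5],"dr":[0,0,2.2],"jaw":0.1},{"slide":[3.6,-2.1,-0.5],"dr":[0,0,2.69],"jaw":0.1},{"slide":[4.0,-2.7,-0.5],"dr":[0,0,2.69],"jaw":0.1},{"slide":[4.03,-3.06,-0.5],"dr":[0,0,2.69],"jaw":0.1},{"slide":[4.03,-3.06,-0.3],"dr":[0,0,2.69],"jaw":0.1}])

```text
clock: 9.38
tool_pos: [0.4765, 0.012, 0.2133]
tcp_rot: [0.734, 0.679, 0.0, 0.0]
contact_force: [-0.3, -0.1, -0.3]
opening: 0.223
finger_force: 49.2
```

Emit:
drive_tool(series=[{"slide":[0,0,0.1],"dr":[0,0,0],"jaw":0.1},{"slide":[0,0,0.2],"dr":[0,0,0],"jaw":0.1},{"slide":[0,0,0.2],"dr":[0,0,0],"jaw":0.1},{"slide":[0,0,0.2],"dr":[0,0,0],"jaw":0.1}])

```text
clock: 9.72
tool_pos: [0.4789, 0.0111, 0.2036]
tcp_rot: [0.735, 0.679, -0.001, -0.001]
contact_force: [-0.0, -0.3, -0.6]
opening: 0.224
finger_force: 49.2
```

```bash
python3 -c "
from h import *
go(.4785,.0112,.0965,-.0785)"
```

```text
slide [ 0.003 -0.005  2.677] drz -0.01 tiltfix dr [-0.019  0.002  0.   ] | pos [0.4789 0.0111 0.2036] yaw -0.0791 F [-0.  -0.3 -0.6] op 0.224 t 9.72
```

Emit:
drive_tool(series=[{"slide":[0,0,0.3],"dr":[0,0,0],"jaw":0.1},{"slide":[0,0,0.7],"dr":[0,0,0],"jaw":0.1},{"slide":[0,0,1.2],"dr":[0,0,0],"jaw":0.1},{"slide":[0,0,1.7],"dr":[0,0,0],"jaw":0.1},{"slide":[0,0,2.1],"dr":[0,0,0],"jaw":0.1},{"slide":[0,0,2.4],"dr":[0,0,0],"jaw":0.1},{"slide":[0,0,2.55],"dr":[0,0,0],"jaw":0.1},{"slide":[0,0,2.6],"dr":[0,0,0],"jaw":0.1}])

```text
clock: 10.38
tool_pos: [0.4784, 0.0112, 0.0996]
tcp_rot: [0.734, 0.679, -0.001, -0.0]
contact_force: [-0.7, -0.2, -0.4]
opening: 0.226
finger_force: 49.2
```

Emit:
drive_tool(series=[{"slide":[0,0,0.07],"dr":[0,0,0],"jaw":0.1},{"slide":[0,0,0.07],"dr":[0,0,0],"jaw":0.1},{"slide":[0,0,0.07],"dr":[0,0,0],"jaw":0.1}])

```text
clock: 10.63
tool_pos: [0.479, 0.0114, 0.0984]
tcp_rot: [0.734, 0.679, 0.0, 0.0]
contact_force: [-1.1, -0.4, 0.1]
opening: 0.227
finger_force: 49.2
```

Emit:
drive_tool(series=[{"slide":[0,0,0.05],"dr":[0,0,0],"jaw":0.1},{"slide":[0,0,0.05],"dr":[0,0,0],"jaw":0.1},{"slide":[0,0,0.05],"dr":[0,0,0],"jaw":0.1},{"slide":[0,0,0.05],"dr":[0,0,0],"jaw":0.1}])

```text
clock: 10.97
tool_pos: [0.479, 0.0114, 0.0961]
tcp_rot: [0.734, 0.679, 0.0, 0.0]
contact_force: [0.8, 0.2, 2.5]
opening: 0.226
finger_force: 49.5
```

Emit:
drive_tool(series=[{"slide":[0,0,0.05],"dr":[0,0,0],"jaw":0.35},{"slide":[0,0,0.0],"dr":[0,0,0],"jaw":0.45},{"slide":[0,0,0],"dr":[0,0,0],"jaw":0.55},{"slide":[0,0,-0.5],"dr":[0,0,0],"jaw":0.55},{"slide":[0,0,-1.2],"dr":[0,0,0],"jaw":0.55},{"slide":[0,0,-2],"dr":[0,0,0],"jaw":0.55},{"slide":[0,0,-2],"dr":[0,0,0],"jaw":0.55},{"slide":[0,0,-2],"dr":[0,0,0],"jaw":0.55}])

```text
clock: 11.63
tool_pos: [0.4795, 0.0114, 0.1774]
tcp_rot: [0.734, 0.679, 0.001, 0.001]
contact_force: [0.7, 0.1, -1.2]
opening: 0.55
finger_force: 0.0
```

Run:
```python
from h import *
np.set_printoptions(precision=4,suppress=True)
go(.4748,-.0307,.096,-.076)
o=monitor.get_obs();im=get_image('wrist');save(im,'w4.png');K,T=cam('wrist',o)
np.savez('w4.npz',im=im,K=K,T=T)
c=im[60:310,130:380];save(cv2.resize(c,None,fx=2.4,fy=2.4,interpolation=cv2.INTER_CUBIC),'w4c.png')
for d in spot_in('wrist','spacer_1'): print('sp spot',round(d['score'],2),w(T,d['at']),px(K,T,w(T,d['at'])))
```

```text
slide [-1.058 -0.041  2.035] drz -0.03 tiltfix dr [ 0.036 -0.004  0.   ] | pos [0.4795 0.0114 0.1774] yaw -0.0786 F [ 0.7  0.1 -1.2] op 0.55 t 11.63
sp spot 0.93 [ 0.3747 -0.0496  0.0821] [150.34   260.4541]
sp spot 0.9 [ 0.4675 -0.0643  0.1181] [246.5244 289.858 ]
sp spot 0.82 [0.4833 0.0163 0.1227] [258.2088 199.4696]
sp spot 0.74 [ 0.4738 -0.026   0.1195] [250.2312 249.2819]
sp spot 0.62 [0.3917 0.0328 0.1087] [141.0885 183.0985]
```

View pics/w4c.png

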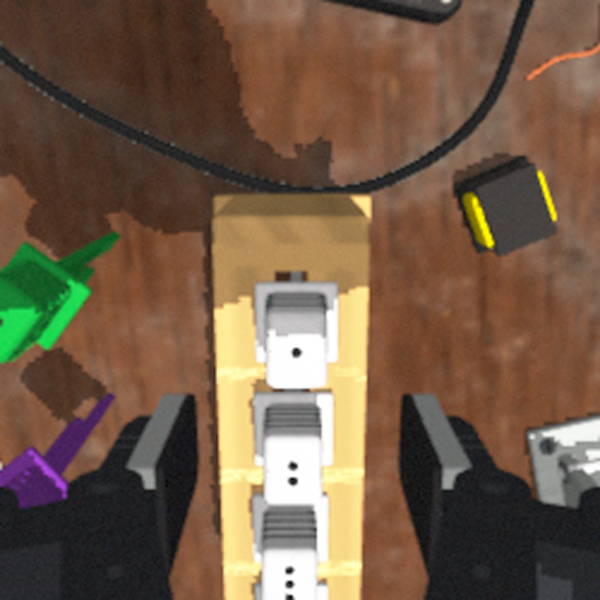

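Spacer_1 hangs level in its slot, with its dimple at (296,352). Spacer_2's dimples are centred at (293,473). Next I'll grasp spacer_2.

Emit:
drive_tool(series=[{"slide":[-0.6,-0.035,0],"dr":[0,0,0],"jaw":0.55},{"slide":[-1.06,-0.035,0.1],"dr":[0,0,0],"jaw":0.55},{"slide":[-1.06,-0.035,0.5],"dr":[0,0,0],"jaw":0.55},{"slide":[-1.06,-0.035,1.0],"dr":[0,0,0],"jaw":0.55},{"slide":[-1.06,-0.035,1.5],"dr":[0,0,0],"jaw":0.55},{"slide":[-1.06,-0.035,1.85],"dr":[0,0,0],"jaw":0.55},{"slide":[-1.06,-0.035,2.03],"dr":[0,0,0],"jaw":0.55},{"slide":[-1.06,-0.035,2.03],"dr":[0,0,0],"jaw":0.55}])

```text
clock: 12.4
tool_pos: [0.4724, -0.0307, 0.0919]
tcp_rot: [0.734, 0.679, -0.001, -0.002]
contact_force: [-0.1, -0.1, 0.5]
opening: 0.548
finger_force: 0.0
```

Emit:
drive_tool(series=[{"slide":[0,0,0],"dr":[0,0,0],"jaw":0.1},{"slide":[0,0,0],"dr":[0,0,0],"jaw":0.1},{"slide":[0,0,0],"dr":[0,0,0],"jaw":0.1},{"slide":[0,0,0],"dr":[0,0,0],"jaw":0.1},{"slide":[0,0,0],"dr":[0,0,0],"jaw":0.1},{"slide":[0,0,0],"dr":[0,0,0],"jaw":0.1}], squeeze=70)

```text
clock: 12.9
tool_pos: [0.4745, -0.0308, 0.0955]
tcp_rot: [0.734, 0.679, 0.001, 0.001]
contact_force: [-0.5, 0.1, 6.3]
opening: 0.221
finger_force: 69.2
```

Emit:
drive_tool(series=[{"slide":[0,0,-0.3],"dr":[0,0,0],"jaw":0.1},{"slide":[0,0,-0.8],"dr":[0,0,0],"jaw":0.1},{"slide":[0,0,-1.4],"dr":[0,0,0],"jaw":0.1},{"slide":[0,0,-2.0],"dr":[0,0,0],"jaw":0.1},{"slide":[0,0,-2.6],"dr":[0,0,0],"jaw":0.1},{"slide":[0,0,-3.0],"dr":[0,0,0],"jaw":0.1},{"slide":[0,0,-3.0],"dr":[0,0,0],"jaw":0.1}])

```text
clock: 13.48
tool_pos: [0.4749, -0.0309, 0.2187]
tcp_rot: [0.734, 0.679, 0.002, 0.002]
contact_force: [-0.3, -0.6, 0.4]
opening: 0.224
finger_force: 68.5
```

```bash
python3 -c "
from h import *
go(.6250,-.1289,.19,.156)"
```

```text
slide [-2.148  3.929  0.739] drz -2.69 tiltfix dr [ 0.06 -0.    0.  ] | pos [ 0.4749 -0.0309  0.2187] yaw -0.0785 F [-0.3 -0.6  0.4] op 0.224 t 13.48
```

Emit:
drive_tool(series=[{"slide":[0,0.6,0],"dr":[0,0,-0.4],"jaw":0.1},{"slide":[-0.2,1.3,0],"dr":[0,0,-1],"jaw":0.1},{"slide":[-0.6,2.0,0],"dr":[0,0,-1.6],"jaw":0.1},{"slide":[-1.1,2.7,0],"dr":[0,0,-2.2],"jaw":0.1},{"slide":[-1.7,3.4,0.2],"dr":[0,0,-2.69],"jaw":0.1},{"slide":[-2.15,3.94,0.5],"dr":[0,0,-2.69],"jaw":0.1},{"slide":[-2.15,3.94,0.7],"dr":[0,0,-2.69],"jaw":0.1},{"slide":[-2.15,3.94,0.7],"dr":[0,0,-2.69],"jaw":0.1}])

```text
clock: 14.15
tool_pos: [0.6237, -0.1297, 0.1826]
tcp_rot: [0.65, 0.76, -0.001, -0.003]
contact_force: [-1.2, 0.5, -1.0]
opening: 0.22
finger_force: 68.8
```

Emit:
drive_tool(series=[{"slide":[0,0,0],"dr":[0,0,0],"jaw":0.1},{"slide":[0,0,0],"dr":[0,0,0],"jaw":0.1},{"slide":[0,0,0],"dr":[0,0,0],"jaw":0.1},{"slide":[0,0,0],"dr":[0,0,0],"jaw":0.1}])

```text
clock: 14.48
tool_pos: [0.6241, -0.1283, 0.1879]
tcp_rot: [0.649, 0.76, 0.0, 0.001]
contact_force: [-0.3, -0.1, -0.6]
opening: 0.224
finger_force: 68.8
```

```bash
python3 -c "
from h import *
go(.6253,-.1289,.145,.156)"
```

```text
slide [-0.019  0.025  1.073] drz 0.01 tiltfix dr [ 0.021  0.007 -0.   ] | pos [ 0.6241 -0.1283  0.1879] yaw 0.157 F [-0.3 -0.1 -0.6] op 0.224 t 14.48
```

Emit:
drive_tool(series=[{"slide":[-0.015,0.025,0.2],"dr":[0,0,0],"jaw":0.1},{"slide":[-0.015,0.025,0.45],"dr":[0,0,0],"jaw":0.1},{"slide":[-0.015,0.025,0.65],"dr":[0,0,0],"jaw":0.1},{"slide":[-0.015,0.025,0.8],"dr":[0,0,0],"jaw":0.1},{"slide":[-0.015,0.025,0.8],"dr":[0,0,0],"jaw":0.1},{"slide":[-0.015,0.025,0.8],"dr":[0,0,0],"jaw":0.1}])

```text
clock: 14.98
tool_pos: [0.625, -0.1293, 0.1538]
tcp_rot: [0.65, 0.76, -0.0, -0.001]
contact_force: [-0.7, 0.5, -1.3]
opening: 0.223
finger_force: 68.8
```

Emit:
drive_tool(series=[{"slide":[0,0,0.1],"dr":[0,0,0],"jaw":0.1},{"slide":[0,0,0.2],"dr":[0,0,0],"jaw":0.1},{"slide":[0,0,0.3],"dr":[0,0,0],"jaw":0.1},{"slide":[0,0,0.3],"dr":[0,0,0],"jaw":0.1}])

```text
clock: 15.32
tool_pos: [0.6253, -0.1293, 0.1425]
tcp_rot: [0.65, 0.76, 0.0, 0.0]
contact_force: [0.1, 1.3, 0.6]
opening: 0.219
finger_force: 69.0
```

Emit:
drive_tool(series=[{"slide":[0,0,0.1],"dr":[0,0,0],"jaw":0.1},{"slide":[0,0,0.2],"dr":[0,0,0],"jaw":0.1},{"slide":[0,0,0.3],"dr":[0,0,0],"jaw":0.1},{"slide":[0,0,0.3],"dr":[0,0,0],"jaw":0.1}])

```text
clock: 15.65
tool_pos: [0.6255, -0.1295, 0.131]
tcp_rot: [0.65, 0.76, 0.0, 0.001]
contact_force: [-1.2, -0.5, 2.5]
opening: 0.226
finger_force: 69.3
```

Emit:
drive_tool(series=[{"slide":[0,0,0.1],"dr":[0,0,0],"jaw":0.1},{"slide":[0,0,0.2],"dr":[0,0,0],"jaw":0.1},{"slide":[0,0,0.2],"dr":[0,0,0],"jaw":0.1}])

```text
clock: 15.9
tool_pos: [0.6255, -0.1296, 0.123]
tcp_rot: [0.65, 0.76, 0.0, 0.001]
contact_force: [-0.7, 0.1, 2.5]
opening: 0.222
finger_force: 69.3
```

Emit:
drive_tool(series=[{"slide":[0,0,0.12],"dr":[0,0,0],"jaw":0.1},{"slide":[0,0,0.24],"dr":[0,0,0],"jaw":0.1},{"slide":[0,0,0.35],"dr":[0,0,0],"jaw":0.1},{"slide":[0,0,0.35],"dr":[0,0,0],"jaw":0.1}])

```text
clock: 16.23
tool_pos: [0.6255, -0.1296, 0.1088]
tcp_rot: [0.65, 0.76, 0.0, 0.001]
contact_force: [-0.9, -1.2, 2.7]
opening: 0.218
finger_force: 69.1
```

Emit:
drive_tool(series=[{"slide":[0,0,0.1],"dr":[0,0,0],"jaw":0.1},{"slide":[0,0,0.2],"dr":[0,0,0],"jaw":0.1},{"slide":[0,0,0.24],"dr":[0,0,0],"jaw":0.1},{"slide":[0,0,0.24],"dr":[0,0,0],"jaw":0.1}])

```text
clock: 16.57
tool_pos: [0.6256, -0.1296, 0.0995]
tcp_rot: [0.65, 0.76, 0.0, 0.001]
contact_force: [-1.3, -1.7, 4.8]
opening: 0.22
finger_force: 69.6
```

Run:
```python
from h import *
go(.6253,-.1289,.098,.156)
im=get_image('wrist');save(im,'c_wrist.png')
cv2.imwrite('pics/c.png',cv2.resize(im[120:260,190:330,::-1],None,fx=4.2,fy=4.2,interpolation=cv2.INTER_CUBIC))
```

```text
slide [ 0.018 -0.004  0.038] drz 0.00 tiltfix dr [ 0.012  0.009 -0.   ] | pos [ 0.6256 -0.1296  0.0995] yaw 0.1563 F [-1.3 -1.7  4.8] op 0.22 t 16.57
```

View pics/c.png

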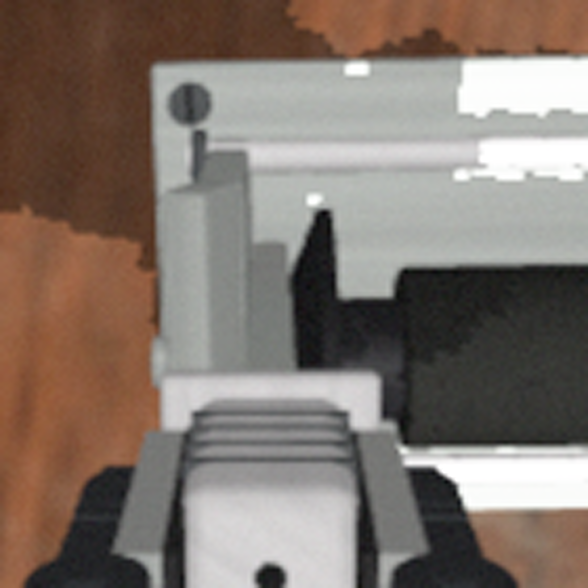

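The blade sits between plate and flange, with its top edge at about (270,245) and the flange rim at 290–335. Drag was low at about 3 N, so I'll do a pull test to see whether it's gripped.

Emit:
drive_tool(series=[{"slide":[0,0,-0.1],"dr":[0,0,0],"jaw":0.1},{"slide":[0,0,-0.2],"dr":[0,0,0],"jaw":0.1},{"slide":[0,0,-0.3],"dr":[0,0,0],"jaw":0.1}])

```text
clock: 16.87
tool_pos: [0.6252, -0.129, 0.1086]
tcp_rot: [0.65, 0.76, -0.0, -0.001]
contact_force: [5.1, -0.5, -15.9]
opening: 0.22
finger_force: 68.9
```

Emit:
drive_tool(series=[{"slide":[0,0,-0.05],"dr":[0,0,0],"jaw":0.1},{"slide":[0,0,-0.1],"dr":[0,0,0],"jaw":0.1},{"slide":[0,0,-0.1],"dr":[0,0,0],"jaw":0.1}])

```text
clock: 17.12
tool_pos: [0.6252, -0.129, 0.1135]
tcp_rot: [0.65, 0.76, -0.0, -0.001]
contact_force: [5.0, 0.2, -14.1]
opening: 0.22
finger_force: 69.2
```

A pull of about 15 N is resisted, so it's gripped. I'll push it back home and seat it.

Emit:
drive_tool(series=[{"slide":[0,0,0.1],"dr":[0,0,0],"jaw":0.1},{"slide":[0,0,0.2],"dr":[0,0,0],"jaw":0.1},{"slide":[0,0,0.3],"dr":[0,0,0],"jaw":0.1},{"slide":[0,0,0.38],"dr":[0,0,0],"jaw":0.1},{"slide":[0,0,0.38],"dr":[0,0,0],"jaw":0.1},{"slide":[0,0,0.38],"dr":[0,0,0],"jaw":0.1}])

```text
clock: 17.62
tool_pos: [0.6256, -0.1298, 0.1016]
tcp_rot: [0.65, 0.76, 0.0, 0.001]
contact_force: [-1.7, -0.4, 6.4]
opening: 0.225
finger_force: 71.9
```

Emit:
drive_tool(series=[{"slide":[0,0,0.05],"dr":[0,0,0],"jaw":0.1},{"slide":[0,0,0.05],"dr":[0,0,0],"jaw":0.1},{"slide":[0,0,0.05],"dr":[0,0,0],"jaw":0.1}])

```text
clock: 17.87
tool_pos: [0.6256, -0.1298, 0.0997]
tcp_rot: [0.65, 0.76, 0.0, 0.001]
contact_force: [-1.7, -0.6, 6.6]
opening: 0.221
finger_force: 72.2
```

Emit:
drive_tool(series=[{"slide":[0,0,0.04],"dr":[0,0,0],"jaw":0.1},{"slide":[0,0,0.05],"dr":[0,0,0],"jaw":0.1},{"slide":[0,0,0.05],"dr":[0,0,0],"jaw":0.1},{"slide":[0,0,0.05],"dr":[0,0,0],"jaw":0.1}])

```text
clock: 18.2
tool_pos: [0.6256, -0.1298, 0.0982]
tcp_rot: [0.65, 0.76, 0.0, 0.001]
contact_force: [-2.4, -1.2, 9.7]
opening: 0.221
finger_force: 72.8
```

Emit:
drive_tool(series=[{"slide":[0,0,0.05],"dr":[0,0,0],"jaw":0.1},{"slide":[0,0,0.05],"dr":[0,0,0],"jaw":0.1},{"slide":[0,0,0.05],"dr":[0,0,0],"jaw":0.1}])

```text
clock: 18.45
tool_pos: [0.6257, -0.1299, 0.0976]
tcp_rot: [0.65, 0.76, 0.001, 0.002]
contact_force: [-5.1, 0.5, 18.7]
opening: 0.221
finger_force: 73.9
```

It's on a hard stop on the shaft. I'll ease off, release and back away straight up.

Emit:
drive_tool(series=[{"slide":[0,0,-0.06],"dr":[0,0,0],"jaw":0.1},{"slide":[0,0,-0.06],"dr":[0,0,0],"jaw":0.3},{"slide":[0,0,-0.06],"dr":[0,0,0],"jaw":0.45},{"slide":[0,0,-0.06],"dr":[0,0,0],"jaw":0.55},{"slide":[0,0,-0.06],"dr":[0,0,0],"jaw":0.55},{"slide":[0,0,-0.6],"dr":[0,0,0],"jaw":0.55},{"slide":[0,0,-1.4],"dr":[0,0,0],"jaw":0.55},{"slide":[0,0,-2.2],"dr":[0,0,0],"jaw":0.55}])

```text
clock: 19.12
tool_pos: [0.6246, -0.1292, 0.1815]
tcp_rot: [0.65, 0.76, -0.001, -0.001]
contact_force: [1.2, -1.1, 0.3]
opening: 0.55
finger_force: 0.0
```

Emit:
drive_tool(series=[{"slide":[-0.5,0,-0.5],"dr":[0,0,0],"jaw":0.55},{"slide":[-1,0,-0.8],"dr":[0,0,0],"jaw":0.55},{"slide":[-1,0,-0.8],"dr":[0,0,0],"jaw":0.55},{"slide":[-1,0,-0.8],"dr":[0,0,0],"jaw":0.55}])

```text
clock: 19.45
tool_pos: [0.6318, -0.1696, 0.2137]
tcp_rot: [0.65, 0.76, 0.0, 0.0]
contact_force: [0.4, 0.5, -0.2]
opening: 0.553
finger_force: 0.0
```

Run:
```python
from h import *
np.set_printoptions(precision=4,suppress=True)
o=monitor.get_obs();im=get_image('wrist');K,T=cam('wrist',o);print(o['clock'],o['tool_pos'])
s=get_image('side')
for d in spot_in('wrist','spacer_1'): print(round(d['score'],2),w(T,d['at']))
a=cv2.resize(im[60:300,80:400],(400,300),interpolation=cv2.INTER_CUBIC);b=cv2.resize(s[150:270,170:330],(400,300),interpolation=cv2.INTER_CUBIC)
save(np.hstack([a,b]),'d.png')
```

```text
19.45 [ 0.6318 -0.1696  0.2137]
0.93 [ 0.4746 -0.116   0.1162]
0.76 [ 0.478  -0.0726  0.1177]
0.71 [ 0.3757 -0.0547  0.0409]
0.59 [ 0.6253 -0.1283  0.1247]
```

View pics/d.png

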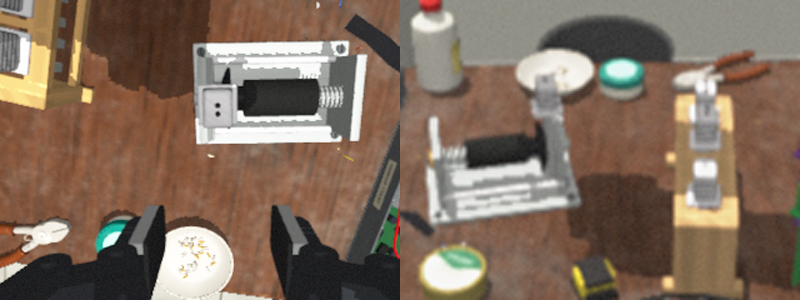

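The two-dimple spacer stands upright in the gap, with its head at (218,105) in the left view. The other three hang in the rack (right view, around 705,95–195), and nothing else has moved.

```bash
python3 -c "
from plant import bot
print(bot.job_done())"
```

```text
the job is handed in; nothing more can be done
None
```

Spacer_1 (4 mm) was loose and went back in its slot. Spacer_2 (7 mm) resisted a pull of about 15 N and is left fully home in the gap, with the other three hanging in the rack. The job was handed in at about 19.5 s, and no result came back.

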